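# Wind the solenoid test slide home with its removable crank

## Robot

A 6-joint arm with a two-finger parallel gripper is mounted at the origin on a cart in front of the work surface, level with it; the furniture and walls round the work are solid. World frame = base frame: x ahead of the robot, y to its left, z up, the work surface at z = 0. Lengths are in m, angles in degrees, forces in N, time in s.
With the tool pointing down it reaches from about 0.275 to 0.825 m from the base axis. Payload 5.2 kg.
Tool frame: the origin (TCP) lies on the centre line of the jaws, within the pads' length; the fingertips stand 17 mm ahead of it and the grasp point (between the pads) lies 2 mm behind it; z points along the fingers, y is the line along which they close (so a half turn about z gives the same grasp; the last joint's range is limited). The gripper opens to 93 mm and grips with 3 to 60 N. Pads are 15 mm wide; open, the fingers measure 128 mm over their backs; the gripper's body (75 mm by 188 mm) begins 65 mm behind the grasp point.
Start: joints at [-11.62, 14.817, 87.949, -0, 77.235, -11.62], TCP at [0.55, 0, 0.236] pointing down, gripper open.
Joint ranges: [-179.93, 179.93], [-52.35, 119.4], [10.71, 147.94], [-69.91, 249.91], [12.55, 155.21], [-178.61, 178.61]. Speed limits (degrees/s): [147.25, 147.25, 180, 180, 180, 180].

## Interface

Orientations are given as [roll, pitch, yaw] about the fixed x, y, z axes, in that order (R = Rz(yaw) Ry(pitch) Rx(roll)).
In Python, from plant import robot, capture, camera_model gives the robot as it stands. The module is installed in compiled form; this text tells all that it offers.
- The arm moves only by the tool send_rows, never from a script. Its argument "motion" is a list of rows, each a list of 5 numbers: the opening, from 0 (shut) to 1 (fully open), then the shift along the world's x, y, z in m, then the turn about the world's z in rad. A call has 1 to 5 rows; each row shifts and turns the commanded pose from where the row before left it; what a row does not reach is not made up. A row lasts 1/10 s, in which the tool goes at most 50 mm and 8.59 degrees, less where a joint would pass 70% of its speed; a pose out of reach is approached as far as the arm can. A call with a gripper value outside its range is refused whole. The fingers move at their own pace and stop on an object; "squeeze" is the grip in N (left out, the last holds). Time passes only in rows, so rows that do not move let the fingers close. It gives the time, the measured TCP pose, the force, the opening and the grip force at its end, in the units of the state.
- robot.get_obs(): the state, without advancing time (a new reading comes with each control period).
- capture(name): name is "scene" or "side" or "wrist"; returns the picture (480x640x3 uint8, red, green, blue); there is no depth.
- camera_model(name): a dict with "fx", "fy", "cx", "cy" (pixels), "D" ([k1, k2, p1, p2, k3] as OpenCV has them; the pictures are not rectified), "rvec" (rotation vector, rad) and "tvec" (3), from world to camera coordinates, as OpenCV has them; the wrist camera has in their place "hand_eye" (4x4, takes a point from camera to tool coordinates, whose origin is the TCP and whose axes are the flange's). Camera axes: x right, y down, z forward; pixel columns grow to the right and rows downward; lengths in m; the calibration is good to about 2 mm. A picture is of the moment at which its call begins: read the wrist's pose just before it. camera_model takes no time and is no camera call.
- robot.sign_off(): hands the job in; it is judged then, once.
The state is a dict: "clock": time; "joints": joint angles; "joint_vel": joint speeds; "joint_torque": joint torques, N m; "eef_pos": TCP position; "orientation": TCP orientation; "ft_force": force on the tool from outside, world axes, zero at the start; "moment": the same for the moment, N m; "width": opening from 0.0 (shut) to 1.0 (fully open); "gripper_force": force on a finger pad.
Only numpy, scipy, OpenCV 4.12 (cv2) and the standard library are available. Lean on these libraries where they do the work, as an engineer would, in place of code of your own. Each camera call takes 0.05 s, during which the arm holds its last target. There are 200 camera calls.

## Task

Push the loose crank fully down onto the upright square shaft of the solenoid test slide, let go of it, then take it by its red knob and wind it clockwise (seen from above), turn after turn, until the carriage with the solenoid is home against the grey end block. Move the carriage only with the crank, leave the crank seated on the shaft, and leave the green cap, the screw tin and the brass bush where they are.

Things in the scene. Friction and masses are not known exactly. Their poses are not given: they have to be found in the camera images.
- crank: loose crank, dark steel, 0.3 kg, lying socket down, knob up. Origin: centre of the hub's underside; z up, arm along +x. Hub 28 x 28 mm, 25 mm tall, with a square socket from below (18 mm across, 25 mm deep, sides parallel to x and y). Arm 16 mm wide, z = 25 to 33 mm, ends at x = 83 mm; knob axis at x = 72 mm
- grip_block (a point): centre of the top of the crank's bright steel grip block, 59 mm above the hub's underside, axes as crank. The block is 26 mm along x, 20 mm along y and 26 mm tall, straight above the hub and socket: hold it across y to fit the crank
- crank_knob: red knob of the crank, upright cylinder of 22 mm diameter; it spins freely on its pin, so it can be held without turning the hand while winding. Origin: centre of its underside, on its axis, at (72, 0, 35.5) mm in the crank's frame; it reaches 41 mm upward. Its own turning angle means nothing
- slide_bed: solenoid test slide, fixed to the bench: blue drive box (60 x 64 mm, 59 mm tall) round the upright shaft, and a dark steel bed (76 mm wide, from 47 mm before to 215 mm beyond the shaft) with a grey end block 58 mm tall. Origin on the bench under the shaft's axis; +x from shaft to end block, z up. The solenoid on its carriage is 71 mm high at most
- shaft_seat (a point): where the crank's underside rests when fully down: on the shaft's axis, 63 mm above the bench, axes as slide_bed. From here up the shaft is a 16 mm square, 18 mm long, then a round nose. The shaft turns stiffly (about 0.12 to 0.2 N m)
- shaft_tip (a point): top of the shaft's round nose (15.8 mm diameter, tapered at the top, 5 mm long), 23 mm above shaft_seat. The square below it stands at an unknown angle about the vertical, new each time: out of line, the crank stops on it, 18 mm above the seat; within about 5 degrees of one of the four matching angles it drops fully. Press lightly and turn; wriggle it if it binds
- carriage (a joint): travel of the aluminium carriage with the solenoid, m: 0 near the drive box, 0.050 home against the end block, where the crank comes to a hard stop. A clockwise turn of the crank, seen from above, moves it 20 mm toward the end block. It starts between 0 and 0.010, so 2 to 2.5 turns are needed; it stays where it is left
- carriage_nose (a point): middle of the carriage's front edge, 21 mm above the bench; it meets the end block about 170 mm from the shaft along the bed
- lead_cap_green: green lead cap, 23 mm diameter, 33 mm tall, standing loose; origin under its centre. A bystander
- screw_tin: shallow round tin, 65 mm diameter, 28 mm tall, loose; origin under its centre. A bystander
- bush_brass: brass bush, 22 mm diameter, 33 mm tall, standing loose; origin under its centre. A bystander

How it is judged:
By the outcome, as a careful person would: the job done as asked, in the order asked, and still so for the second after the job is handed in, with the robot touching nothing.
It also fails if it takes over 69 s, if anything falls off the work surface, if the arm or the gripper's body presses on something with over 40 N, if the wrist force passes 120 N, or if a joint passes its speed limit or range.

## Working session

There is one attempt and no reset: what is moved stays moved. The work goes in short steps, Python scripts to look and compute and a tool call to move; the robot and the scene stay as the last step left them, time stands still between calls to the robot, and variables do not carry over. Pictures are saved under pics/ and viewed, at most 10 in all, crops included, and the job is handed in when it is done.

Besides the shell and the picture viewer there is one more tool, called after "Emit:" as name(argument=value, ...) on one line, values as JSON. send_rows: Moves the arm, as the interface text tells. Its arguments: {"type":"object","properties":{"motion":{"type":"array","items":{"type":"array","items":{"type":"number"}}},"squeeze":{"type":"number"}},"required":["motion"]}

```bash
mkdir -p pics
cat > h.py <<'E'
import numpy as np, cv2
from plant import robot, capture, camera_model
from scipy.spatial.transform import Rotation as R
def snap(cam, name):
    o=robot.get_obs(); im=capture(cam); cv2.imwrite(f'pics/{name}.png', im[:,:,::-1]); np.save(f'pics/{name}.npy', np.r_[o['eef_pos'],o['orientation']]); return im
def ext(cam, name=None):
    m=camera_model(cam); K=np.array([[m['fx'],0,m['cx']],[0,m['fy'],m['cy']],[0,0,1.]]); D=np.array(m['D'],float)
    if cam!='wrist':
        Rm=cv2.Rodrigues(np.array(m['rvec'],float))[0]; t=np.array(m['tvec'],float).ravel()
    else:
        p=np.load(f'pics/{name}.npy'); T=np.eye(4); T[:3,:3]=R.from_euler('xyz',p[3:],degrees=True).as_matrix(); T[:3,3]=p[:3]
        W=np.linalg.inv(T@np.array(m['hand_eye'])); Rm=W[:3,:3]; t=W[:3,3]
    return K,D,Rm,t
def onz(cam,uv,z,name=None):
    K,D,Rm,t=ext(cam,name); uv=np.array(uv,float).reshape(-1,1,2)
    n=cv2.undistortPoints(uv,K,D).reshape(-1,2); d=np.c_[n,np.ones(len(n))]@Rm; c=-Rm.T@t
    return c+d*((np.broadcast_to(z,len(n))-c[2])/d[:,2])[:,None]
def px(cam,P,name=None):
    K,D,Rm,t=ext(cam,name); return cv2.projectPoints(np.array(P,float).reshape(-1,3),cv2.Rodrigues(Rm)[0],t,K,D)[0].reshape(-1,2)
E
python3 - <<'E'
from h import *
print(robot.get_obs())
for c in ('scene','side','wrist'):
    snap(c,c+'0')
    K,D,Rm,t=ext(c,c+'0'); print(c,K[0,0],(-Rm.T@t).round(3))
E
```

```text
{'clock': 0.0, 'joints': array([-1.16204810e+01,  1.48585863e+01,  8.80110428e+01,  8.62979084e-04,
        7.72345036e+01, -1.16207279e+01]), 'joint_vel': array([-0.0109395 ,  0.05461384, -0.0356427 ,  0.1244636 , -0.04471196,
        0.07442923]), 'joint_torque': array([ 2.41929010e-04, -4.37298238e+01, -2.84004611e+01,  7.19661056e-02,
        4.11791797e-02, -1.14769305e-04]), 'eef_pos': array([5.49483228e-01, 1.26384123e-04, 2.34824251e-01]), 'orientation': array([-1.79898171e+02, -2.17997401e-02,  9.00000360e+01]), 'ft_force': array([0.9136917, 0.0268976, 0.0169114]), 'moment': array([ 0.00768219, -0.03098804, -0.04361505]), 'gripper_force': 0.0, 'width': 1.0002017150546132}
scene 549.418785363224 [0.14  0.665 0.55 ]
side 592.7657766603421 [0.449 0.9   0.576]
wrist 398.61134933423665 [0.55  0.079 0.385]
```

View pics/scene0.png

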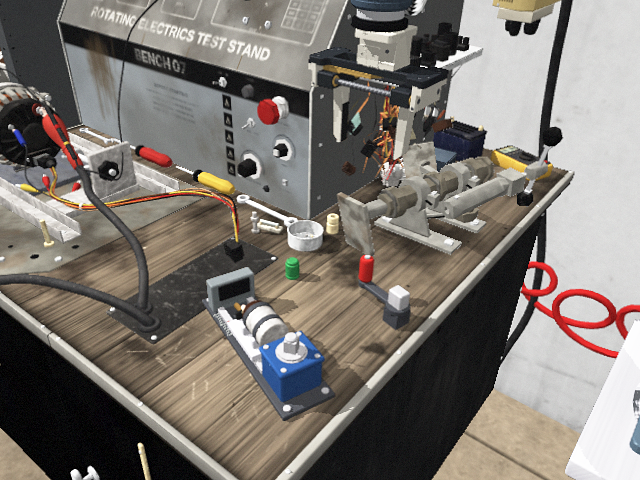

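View pics/wrist0.png

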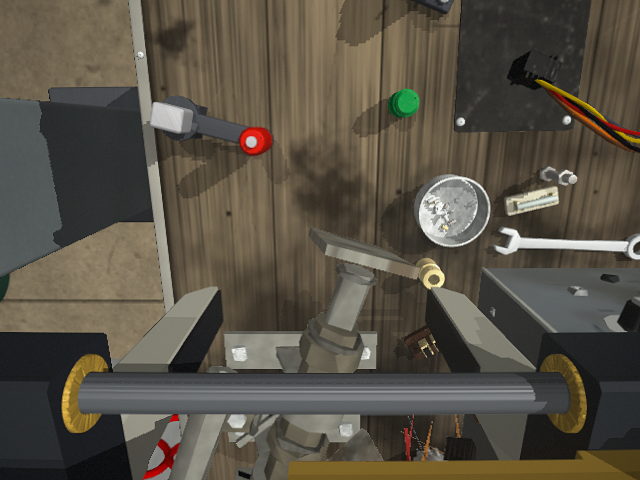

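The scene shows the crank at about (395,305) with its knob at (366,268), and the blue drive box with the shaft at (291,342). The green cap is at (292,268), the tin at (305,235) and the bush at (332,224). In the wrist picture the grip block top is at about (172,118) and the knob top at (251,142). I'll enlarge crops to read exact pixels.

Run:
```python
from h import *
a=cv2.imread('pics/scene0.png'); b=cv2.imread('pics/wrist0.png')
c1=cv2.resize(a[240:430,190:430],None,fx=3.3,fy=3.15,interpolation=cv2.INTER_CUBIC)
c1=cv2.resize(a[250:430,190:430],(720,540),interpolation=cv2.INTER_CUBIC)
cv2.imwrite('pics/c1.png',c1)
cv2.imwrite('pics/c2.png',cv2.resize(b[80:170,140:290],(750,450),interpolation=cv2.INTER_CUBIC))
```

```text
(no output)
```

View pics/c1.png

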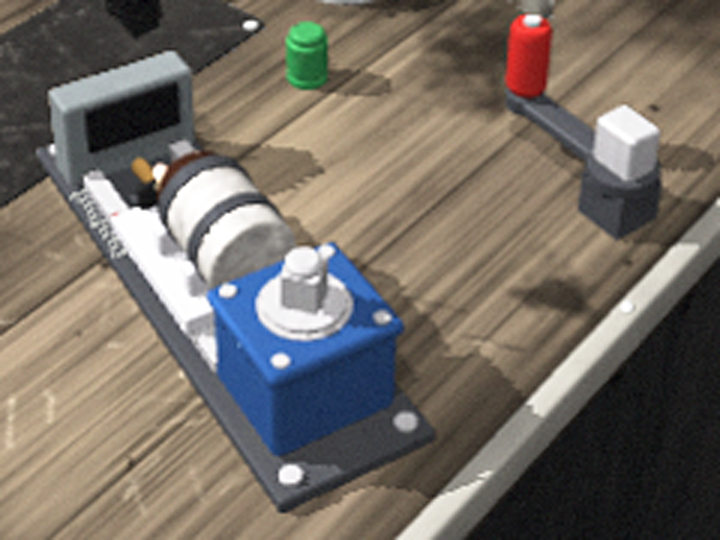

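View pics/c2.png

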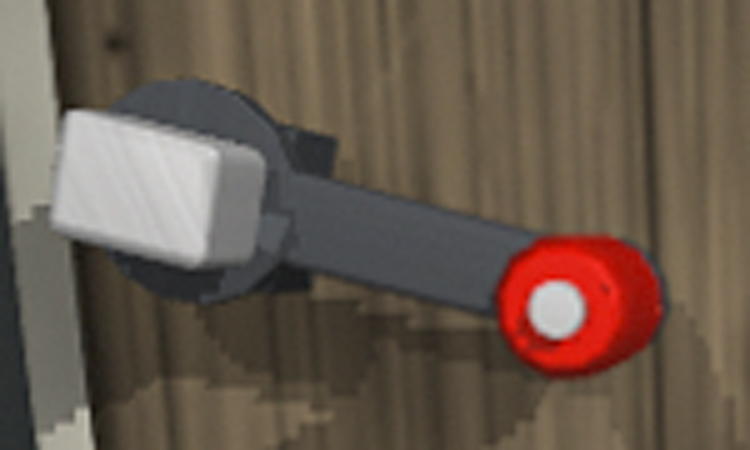

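View pics/side0.png

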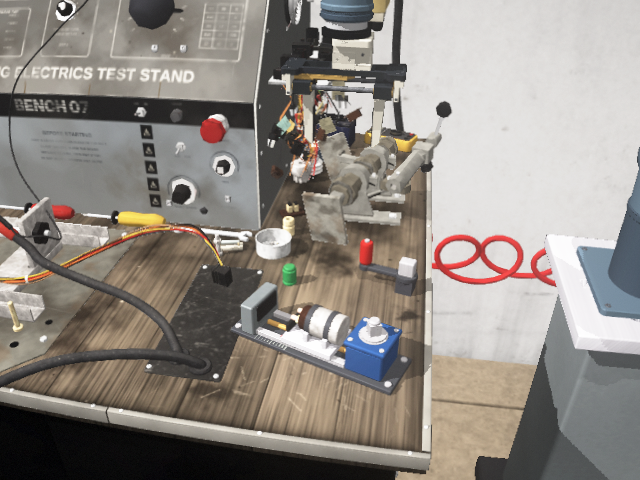

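c1 (scale 3, offset 190,250) shows the shaft nose top at (303,257), and the box top corners at (208,294), (333,246), (402,323) and (275,362). c2 (scale 5, offset 140,80) shows the block top corners at (66,110), (218,150), (208,268) and (52,232), with the knob pin at (556,309). The side view agrees with this layout: shaft at about (375,325), knob at (366,245).

Run:
```python
from h import *
f1=lambda p: np.array(p)/3+[190,250]
f2=lambda p: np.array(p)/5+[140,80]
B=onz('wrist',f2([(66,110),(218,150),(208,268),(52,232)]),.059,'wrist0'); print('block',B.round(4),B.mean(0).round(4))
for i in range(4): print(np.linalg.norm(B[i]-B[i-1]).round(4),end=' ')
k=onz('wrist',f2([(556,309)]),.078,'wrist0')[0]; d=k-B.mean(0); print('knob',k.round(4),np.hypot(*d[:2]),np.degrees(np.arctan2(d[1],d[0])))
k2=onz('scene',f1([(531,20)]),.078)[0];b2=onz('scene',f1([(627,128)]),.059)[0];print('scene knob, block',k2.round(4),b2.round(4))
s=onz('scene',f1([(303,255)]),.086)[0]; print('shaft',s.round(4), 'side',onz('side',[(375,318)],.086).round(4))
C=onz('scene',f1([(208,294),(333,246),(402,323),(275,362)]),.059); print(C.round(4),C.mean(0).round(4))
for i in range(4):
  e=C[i]-C[i-1]; print(np.linalg.norm(e).round(4),np.degrees(np.arctan2(e[1],e[0])).round(1))
g=onz('scene',f1([(306,30)]),.033)[0]; print('cap',g.round(3)); print('tin,bush',onz('scene',[(305,229),(332,215)],[.028,.033]).round(3), 'endblock',onz('scene',f1([(52,97),(188,57)]),.058).round(3))
```

```text
block [[0.4164 0.0974 0.059 ]
 [0.4396 0.0913 0.059 ]
 [0.4364 0.0735 0.059 ]
 [0.4121 0.0791 0.059 ]] [0.4261 0.0853 0.059 ]
0.0188 0.024 0.0181 0.0249 knob [0.4948 0.0677 0.078 ] 0.07089920497007203 -14.375481487791955
scene knob, block [0.4945 0.0698 0.078 ] [0.4225 0.0924 0.059 ]
shaft [0.4657 0.2818 0.086 ] side [[0.4639 0.2775 0.086 ]]
[[0.5    0.303  0.059 ]
 [0.4783 0.2468 0.059 ]
 [0.427  0.2645 0.059 ]
 [0.4531 0.314  0.059 ]] [0.4646 0.2821 0.059 ]
0.0482 -13.2
0.0602 -111.1
0.0543 161.1
0.056 62.2
cap [0.617 0.101 0.033]
tin,bush [[ 0.667  0.006  0.028]
 [ 0.655 -0.059  0.033]] endblock [[0.652 0.251 0.058]
 [0.625 0.185 0.058]]
```

Emit:
send_rows(motion=[[1, -0.017, 0.037, 0, 0], [1, -0.017, 0.037, 0, 0], [1, -0.017, 0.037, 0, 0], [1, -0.017, 0.037, 0, 0], [1, -0.017, 0.037, 0, 0]])

```text
clock: 0.65
eef_pos: [0.464, 0.1863, 0.2354]
orientation: [-180.0, -0.0, 90.0]
ft_force: [0.6, 0.2, 0.5]
width: 0.999
gripper_force: 0.0
```

Emit:
send_rows(motion=[[1, 0, 0, 0, 0], [1, 0, 0, 0, 0]])

```text
clock: 0.85
eef_pos: [0.4646, 0.1856, 0.2356]
orientation: [180.0, 0.0, 90.1]
ft_force: [-0.3, -0.7, -0.5]
width: 1.001
gripper_force: 0.0
```

Run:
```python
from h import *
b=snap('wrist','w1'); u=px('wrist',[[.465,.281,.086],[.426,.086,.059]],'w1'); print(u)
x,y=u[0].round().astype(int); x0=max(x-80,0);y0=max(y-60,0); print(x0,y0)
a=cv2.resize(b[y0:y0+120,x0:x0+160],(800,600),interpolation=cv2.INTER_CUBIC); cv2.imwrite('pics/c3.png',a[:,:,::-1])
```

```text
[[324.85294338 101.89614357]
 [281.23954597 329.23330653]]
245 42
```

View pics/c3.png

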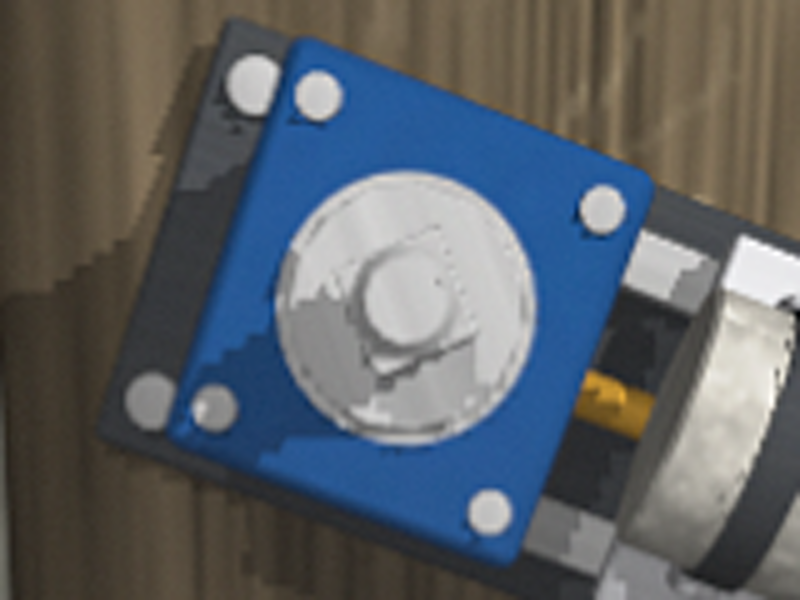

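The square's corners are near (435,225), (475,340), (380,380) and (335,270), so its edges stand at about +22° (mod 90) in the world. The nose is centred at (407,297), which is full-picture (326.4,101.4). Now I'll check the grip block in the same picture.

Run:
```python
from h import *
print('shaft',onz('wrist',[(326.4,101.4)],.086,'w1').round(4),'ring',onz('wrist',[(326,103.4)],.0615,'w1').round(4))
c=np.array([(300,35),(655,180),(515,565),(170,435)])/5+[245,42]; C=onz('wrist',c,.058,'w1');print(C.round(4),C.mean(0).round(4))
q=onz('wrist',np.array([(435,225),(475,340),(380,380),(335,270)])/5+[245,42],.081,'w1')
for i in range(4): e=q[i]-q[i-1]; print(np.linalg.norm(e).round(4),np.degrees(np.arctan2(e[1],e[0])).round(1))
b=cv2.imread('pics/w1.png'); cv2.imwrite('pics/c4.png',cv2.resize(b[270:390,240:400],(800,600),interpolation=cv2.INTER_CUBIC))
```

```text
shaft [[0.4661 0.2813 0.086 ]] ring [[0.466  0.2813 0.0615]]
[[0.45   0.3204 0.058 ]
 [0.5043 0.3001 0.058 ]
 [0.4839 0.242  0.058 ]
 [0.4288 0.2621 0.058 ]] [0.4667 0.2812 0.058 ]
0.0156 23.2
0.0168 -69.2
0.0149 -157.8
0.0165 113.2
```

View pics/c4.png

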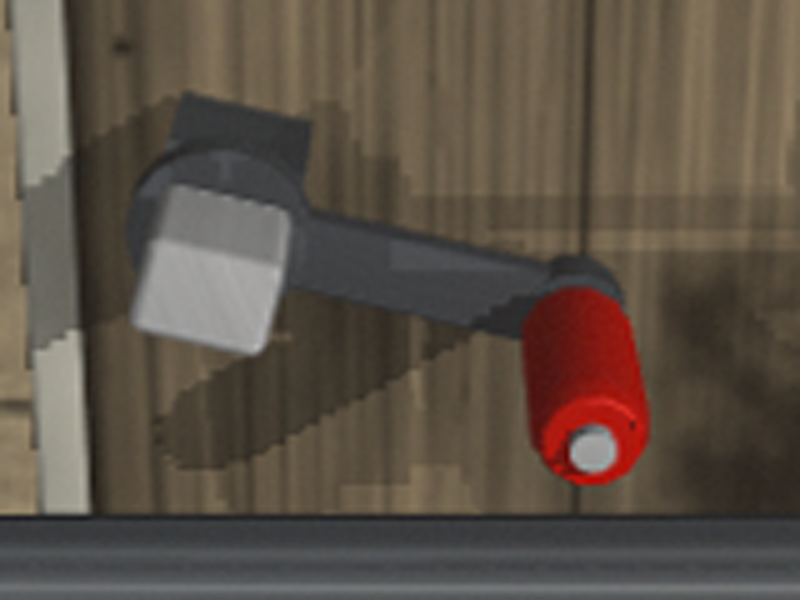

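The block top is centred at (207,296), which is full-picture (281.4,329.2). That agrees with a block at (0.426, 0.086), so I'm going for the grasp.

Emit:
send_rows(motion=[[1, -0.0078, -0.0198, -0.012, 0.147], [1, -0.0078, -0.0198, -0.012, 0.147], [1, -0.0078, -0.0198, -0.012, 0.147], [1, -0.0078, -0.0198, -0.012, 0.147], [1, -0.0078, -0.0198, -0.012, 0.147]])

```text
clock: 1.4
eef_pos: [0.4262, 0.0837, 0.1751]
orientation: [-180.0, 0.0, 132.3]
ft_force: [0.1, -0.2, -0.2]
width: 0.998
gripper_force: 0.0
```

Emit:
send_rows(motion=[[1, 0, 0, -0.015, 0.147], [1, 0, 0, -0.015, 0.147], [1, 0, 0, -0.015, 0.147], [1, 0, 0, -0.015, 0.147], [1, 0, 0, 0, 0]])

```text
clock: 1.9
eef_pos: [0.4251, 0.0846, 0.114]
orientation: [-179.9, -0.2, 165.7]
ft_force: [-0.2, 0.4, 1.1]
width: 1.003
gripper_force: 0.0
```

Emit:
send_rows(motion=[[1, 0, 0, -0.02, 0], [1, 0, 0, -0.02, 0], [1, 0, 0, -0.015, 0], [1, 0, 0, -0.008, 0], [1, 0, 0, 0, 0]])

```text
clock: 2.4
eef_pos: [0.4259, 0.0854, 0.0523]
orientation: [-180.0, -0.1, 165.6]
ft_force: [0.1, -0.1, 0.8]
width: 0.996
gripper_force: 0.0
```

Emit:
send_rows(motion=[[0, 0, 0, 0, 0], [0, 0, 0, 0, 0], [0, 0, 0, 0, 0], [0, 0, 0, 0, 0], [0, 0, 0, 0, 0]], squeeze=40)

```text
clock: 2.9
eef_pos: [0.4262, 0.0861, 0.053]
orientation: [180.0, 0.0, 165.8]
ft_force: [-0.5, 0.9, -0.5]
width: 0.621
gripper_force: 0.0
```

Emit:
send_rows(motion=[[0, 0, 0, 0, 0], [0, 0, 0, 0, 0]])

```text
clock: 3.1
eef_pos: [0.426, 0.0861, 0.0527]
orientation: [180.0, 0.0, 165.8]
ft_force: [0.3, -0.1, -0.7]
width: 0.445
gripper_force: 0.0
```

Emit:
send_rows(motion=[[0, 0, 0, 0, 0], [0, 0, 0, 0, 0], [0, 0, 0, 0, 0], [0, 0, 0, 0, 0], [0, 0, 0, 0, 0]])

```text
clock: 3.6
eef_pos: [0.426, 0.086, 0.0526]
orientation: [-180.0, -0.0, 165.8]
ft_force: [0.6, 0.3, -1.2]
width: 0.209
gripper_force: 40.0
```

Emit:
send_rows(motion=[[0, 0, 0, 0.01, 0], [0, 0, 0, 0.025, 0], [0, 0, 0, 0.03, 0], [0, 0, 0, 0.03, 0], [0, 0, 0, 0.015, 0]])

```text
clock: 4.1
eef_pos: [0.4267, 0.0861, 0.1654]
orientation: [180.0, 0.2, 165.8]
ft_force: [0.8, 0.3, -2.7]
width: 0.213
gripper_force: 40.0
```

Emit:
send_rows(motion=[[0, 0.008, 0.039, 0, 0.128], [0, 0.008, 0.039, 0, 0.128], [0, 0.008, 0.039, 0, 0.128], [0, 0.008, 0.039, 0, 0.128], [0, 0.008, 0.039, 0, 0.128]])

```text
clock: 4.6
eef_pos: [0.4655, 0.2825, 0.1628]
orientation: [-180.0, -0.1, -157.2]
ft_force: [1.1, 0.1, -4.0]
width: 0.208
gripper_force: 40.0
```

Emit:
send_rows(motion=[[0, 0, 0, 0, 0], [0, 0, 0, 0, 0], [0, 0, 0, 0, 0]])

```text
clock: 4.9
eef_pos: [0.4652, 0.2801, 0.1624]
orientation: [-180.0, -0.1, -157.6]
ft_force: [0.5, 0.3, -3.9]
width: 0.213
gripper_force: 40.0
```

Run:
```python
from h import *
o=robot.get_obs(); print(o['clock'],o['eef_pos'],o['orientation'],o['ft_force'],o['width'])
a=snap('scene','s2'); b=snap('side','d2')
zu=o['eef_pos'][2]-.053
P=[[.4665,.2815,.086],[.4665,.2815,zu]]; u=px('scene',P);v=px('side',P);print(zu,u,v)
f=lambda im,u,w,h:cv2.resize(im[int(u[1])-h//2:int(u[1])+h//2,int(u[0])-w//2:int(u[0])+w//2],(400,560),interpolation=cv2.INTER_CUBIC)
A=f(a,u[0]-[0,10],100,140);B=f(b,v[0]-[0,10],100,140)
print((u[0]-[0,10]).astype(int)-[50,70],(v[0]-[0,10]).astype(int)-[50,70])
cv2.imwrite('pics/c5.png',np.hstack([A,B])[:,:,::-1])
```

```text
4.9 [0.46524179 0.28011493 0.16240496] [-1.79978711e+02 -1.00191288e-01 -1.57594375e+02] [ 0.52768792  0.34372468 -3.93879154] 0.21335067747646674
0.10940496489127677 [[290.70775659 334.58149858]
 [290.69526118 320.05737922]] [[372.77686832 319.63742983]
 [374.0034912  305.50619915]]
[240 254] [322 239]
```

View pics/c5.png

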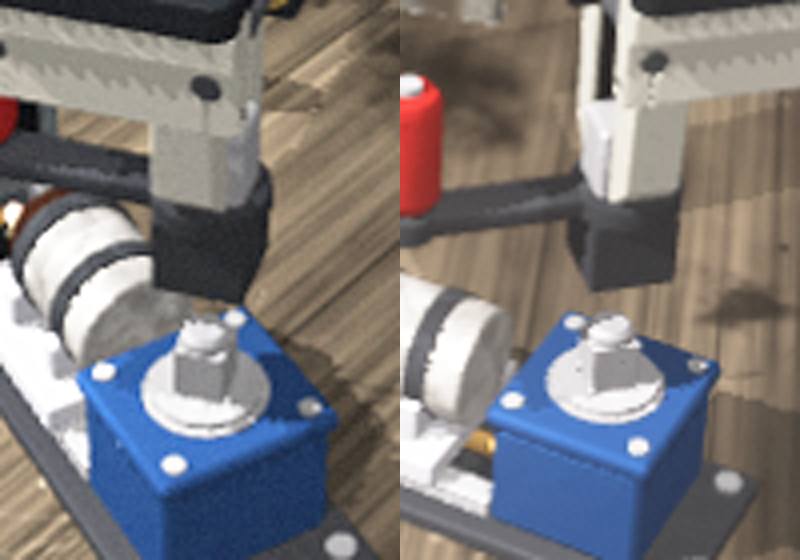

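The crank hangs level and its sides are parallel to the shaft's square in both views. In the scene crop the hub's bottom corners are at (155,283) and (240,303). In the side crop they are at (600,290) and (675,278).

Run:
```python
from h import *
t=np.radians(22.4); Rz=np.array([[np.cos(t),-np.sin(t)],[np.sin(t),np.cos(t)]])
c=np.array([[-14,-14],[14,-14],[14,14],[-14,14]])/1e3
W=c@Rz.T+[.4652,.2801]; W=np.c_[W,np.full(4,.1094)]
print('scene',px('scene',W).round(1).tolist(),'seen',(278.75,324.75),(300,329.75))
print('side',px('side',W).round(1).tolist(),'seen',(372,311.5),(390.75,308.5))
S=onz('scene',[(278.75,324.75),(300,329.75)],.1094);D=onz('side',[(372,311.5),(390.75,308.5)],.1094)
print(W.round(4),S.round(4),D.round(4))
# nose: seen scene crop (203,332) side crop (612-400,330)
print(onz('scene',[(203/4+240,325/4+254)],.086).round(4),onz('side',[(212/4+322,322/4+239)],.086).round(4))
```

```text
scene [[306.7, 314.9], [284.9, 310.4], [277.5, 325.1], [299.9, 329.8]] seen (278.75, 324.75) (300, 329.75)
side [[381.9, 297.3], [361.7, 300.0], [368.0, 312.9], [388.8, 310.0]] seen (372, 311.5) (390.75, 308.5)
[[0.4576 0.2618 0.1094]
 [0.4835 0.2725 0.1094]
 [0.4728 0.2984 0.1094]
 [0.4469 0.2877 0.1094]] [[0.472  0.297  0.1094]
 [0.447  0.2876 0.1094]] [[0.468  0.2946 0.1094]
 [0.4446 0.284  0.1094]]
[[0.4657 0.2824 0.086 ]] [[0.4636 0.2807 0.086 ]]
```

Emit:
send_rows(motion=[[0, 0.0007, 0.0015, -0.01, 0], [0, 0, 0, -0.01, 0], [0, 0, 0, -0.004, 0], [0, 0, 0, -0.002, 0], [0, 0, 0, 0, 0]])

```text
clock: 5.5
eef_pos: [0.4665, 0.2823, 0.1361]
orientation: [180.0, -0.1, -157.5]
ft_force: [0.6, 0.6, -3.9]
width: 0.217
gripper_force: 40.0
```

Emit:
send_rows(motion=[[0, 0, 0, -0.001, 0], [0, 0, 0, -0.001, 0], [0, 0, 0, -0.001, 0]])

```text
clock: 5.8
eef_pos: [0.4668, 0.2826, 0.1338]
orientation: [-180.0, 0.0, -157.5]
ft_force: [-0.5, 0.8, -3.2]
width: 0.214
gripper_force: 40.0
```

Emit:
send_rows(motion=[[0, 0, 0, -0.001, 0], [0, 0, 0, -0.001, 0], [0, 0, 0, -0.001, 0], [0, 0, 0, 0, 0]])

```text
clock: 6.2
eef_pos: [0.4666, 0.2825, 0.1305]
orientation: [180.0, -0.0, -157.5]
ft_force: [-0.8, -0.3, -4.0]
width: 0.21
gripper_force: 40.0
```

Emit:
send_rows(motion=[[0, 0, 0, -0.002, 0], [0, 0, 0, -0.002, 0], [0, 0, 0, -0.002, 0], [0, 0, 0, -0.002, 0]])

```text
clock: 6.6
eef_pos: [0.4667, 0.2825, 0.1224]
orientation: [-180.0, -0.0, -157.5]
ft_force: [0.1, 0.2, -5.4]
width: 0.214
gripper_force: 40.0
```

Emit:
send_rows(motion=[[0, 0, 0, -0.002, 0], [0, 0, 0, -0.002, 0], [0, 0, 0, -0.001, 0], [0, 0, 0, 0, 0]])

```text
clock: 7.0
eef_pos: [0.4666, 0.2825, 0.1174]
orientation: [180.0, -0.0, -157.5]
ft_force: [-0.3, -0.2, -3.4]
width: 0.217
gripper_force: 40.0
```

Emit:
send_rows(motion=[[0, 0, 0, -0.001, 0], [0, 0, 0, -0.001, 0], [0, 0, 0, -0.001, 0], [0, 0, 0, 0, 0]])

```text
clock: 7.4
eef_pos: [0.4668, 0.2826, 0.1155]
orientation: [-180.0, 0.0, -157.5]
ft_force: [-2.2, -1.0, 4.0]
width: 0.212
gripper_force: 40.0
```

Emit:
send_rows(motion=[[0, 0, 0, -0.001, 0], [0, 0, 0, 0, 0], [0.5, 0, 0, 0, 0], [0.5, 0, 0, 0, 0], [0.5, 0, 0, 0, 0]])

```text
clock: 7.9
eef_pos: [0.467, 0.2826, 0.1137]
orientation: [180.0, 0.0, -157.5]
ft_force: [0.1, -0.8, -0.2]
width: 0.422
gripper_force: 0.0
```

Emit:
send_rows(motion=[[0.5, 0, 0, 0, 0]])

```text
clock: 8.0
eef_pos: [0.4668, 0.2826, 0.1135]
orientation: [180.0, 0.0, -157.5]
ft_force: [-0.5, 0.6, 0.1]
width: 0.484
gripper_force: 0.0
```

Raise to 0.175, move over the knob (+0.0665, +0.0275) and take a wrist picture to check that the crank stays seated.

Emit:
send_rows(motion=[[0.5, 0, 0, 0.03, 0], [0.5, 0, 0, 0.03, 0], [0.5, 0.03, 0.0125, 0, 0], [0.5, 0.0365, 0.015, 0, 0], [0.5, 0, 0, 0, 0]])

```text
clock: 8.5
eef_pos: [0.5371, 0.3111, 0.1732]
orientation: [-180.0, 0.2, -157.6]
ft_force: [0.4, -0.3, -0.8]
width: 0.5
gripper_force: 0.0
```

Run:
```python
from h import *
o=robot.get_obs(); print(o['eef_pos'],o['joints'].round(1))
a=snap('scene','s3'); b=snap('wrist','w3')
P=[[.4668,.2826,.122],[.5333,.3101,.1395]]; u=px('scene',P);v=px('wrist',P,'w3');print(u,v)
f=lambda im,u,w,h:(cv2.resize(im[int(u[1])-h//2:int(u[1])+h//2,int(u[0])-w//2:int(u[0])+w//2],(400,560),interpolation=cv2.INTER_CUBIC),print(u.astype(int)-[w//2,h//2]))[0]
A=f(a,u[0],100,140);v0=np.clip(v[0],[100,140],[540,340]);B=f(b,v0,200,280)
cv2.imwrite('pics/c6.png',np.hstack([A,B])[:,:,::-1])
```

```text
[0.53709842 0.31108132 0.17320679] [ 19.8  24.5  83.   -0.   72.4 -92.6]
[[289.89731517 312.37230592]
 [232.87855671 289.56400526]] [[323.30422203 136.94847241]
 [323.2487431  287.53363556]]
[239 242]
[223   0]
```

View pics/c6.png

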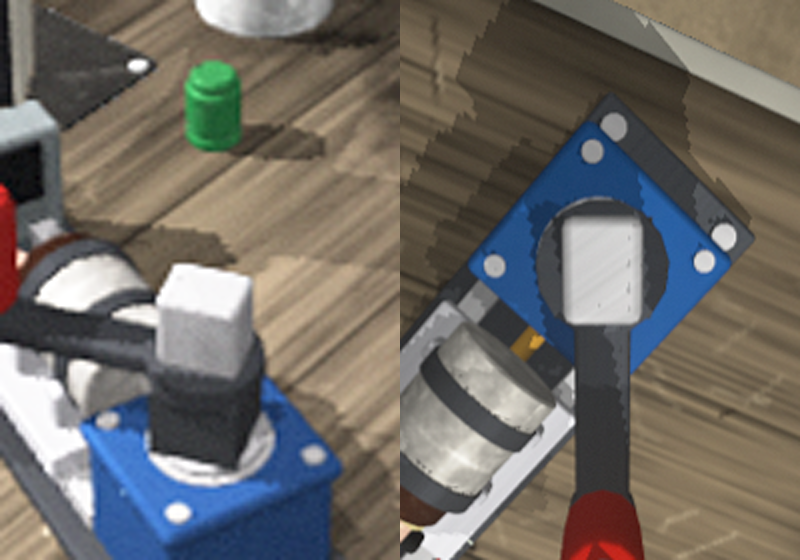

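The hub sits on the shaft's flange. The block top is at crop (602,270), which is wrist pixel (324,135) against (323.3,137) predicted, so the crank is fully down and the hand is lined up over the knob. Next I descend and grip.

Emit:
send_rows(motion=[[0.5, 0, 0, 0, 0], [0.5, 0, 0, -0.02, 0], [0.5, 0, 0, -0.02, 0], [0.5, 0, 0, -0.012, 0], [0.5, 0, 0, 0, 0]])

```text
clock: 9.1
eef_pos: [0.5313, 0.3094, 0.1199]
orientation: [180.0, -0.2, -157.5]
ft_force: [-0.9, 0.3, 0.0]
width: 0.501
gripper_force: 0.0
```

Emit:
send_rows(motion=[[0, 0, 0, 0, 0], [0, 0, 0, 0, 0], [0, 0, 0, 0, 0], [0, 0, 0, 0, 0], [0, 0, 0, 0, 0]], squeeze=25)

```text
clock: 9.6
eef_pos: [0.5338, 0.3102, 0.1224]
orientation: [-180.0, 0.1, -157.5]
ft_force: [0.4, 0.5, 1.0]
width: 0.23
gripper_force: 25.0
```

```bash
python3 -c "
import numpy as np
a=np.radians(22.4-12*np.arange(31)); p=.072*np.c_[np.cos(a),np.sin(a)]; d=np.diff(p.round(4),axis=0).round(4)
for i in range(0,30,5): print([[0,x,y,0,0] for x,y in d[i:i+5].tolist()], p[i+5]+[.4668,.2826])"
```

```text
[[0, 0.0042, -0.0144, 0, 0], [0, 0.0012, -0.015, 0, 0], [0, -0.002, -0.0149, 0, 0], [0, -0.0051, -0.0142, 0, 0], [0, -0.0079, -0.0128, 0, 0]] [0.52384485 0.23866955]
[[0, -0.0103, -0.0109, 0, 0], [0, -0.0125, -0.0085, 0, 0], [0, -0.0139, -0.0058, 0, 0], [0, -0.0148, -0.0027, 0, 0], [0, -0.015, 0.0004, 0, 0]] [0.45727754 0.21123248]
[[0, -0.0147, 0.0036, 0, 0], [0, -0.0135, 0.0065, 0, 0], [0, -0.012, 0.0092, 0, 0], [0, -0.0097, 0.0114, 0, 0], [0, -0.0072, 0.0133, 0, 0]] [0.40023269 0.25516293]
[[0, -0.0042, 0.0144, 0, 0], [0, -0.0012, 0.015, 0, 0], [0, 0.002, 0.0149, 0, 0], [0, 0.0051, 0.0142, 0, 0], [0, 0.0079, 0.0128, 0, 0]] [0.40975515 0.32653045]
[[0, 0.0103, 0.0109, 0, 0], [0, 0.0125, 0.0085, 0, 0], [0, 0.0139, 0.0058, 0, 0], [0, 0.0148, 0.0027, 0, 0], [0, 0.015, -0.0004, 0, 0]] [0.47632246 0.35396752]
[[0, 0.0147, -0.0036, 0, 0], [0, 0.0135, -0.0065, 0, 0], [0, 0.012, -0.0092, 0, 0], [0, 0.0097, -0.0114, 0, 0], [0, 0.0072, -0.0133, 0, 0]] [0.53336731 0.31003707]
```

Emit:
send_rows(motion=[[0, 0.0042, -0.0144, 0, 0], [0, 0.0012, -0.015, 0, 0], [0, -0.002, -0.0149, 0, 0], [0, -0.0051, -0.0142, 0, 0], [0, -0.0079, -0.0128, 0, 0]])

```text
clock: 10.1
eef_pos: [0.5239, 0.237, 0.1221]
orientation: [-180.0, 0.1, -157.6]
ft_force: [-0.3, 2.2, 2.2]
width: 0.232
gripper_force: 25.0
```

Emit:
send_rows(motion=[[0, -0.0103, -0.0109, 0, 0], [0, -0.0125, -0.0085, 0, 0], [0, -0.0139, -0.0058, 0, 0], [0, -0.0148, -0.0027, 0, 0], [0, -0.015, 0.0004, 0, 0]])

```text
clock: 10.6
eef_pos: [0.4572, 0.2094, 0.1221]
orientation: [-179.9, 0.1, -157.6]
ft_force: [1.9, 2.5, 1.3]
width: 0.231
gripper_force: 25.0
```

Emit:
send_rows(motion=[[0, -0.0147, 0.0036, 0, 0], [0, -0.0135, 0.0065, 0, 0], [0, -0.012, 0.0092, 0, 0], [0, -0.0097, 0.0114, 0, 0], [0, -0.0072, 0.0133, 0, 0]])

```text
clock: 11.1
eef_pos: [0.3988, 0.2552, 0.1218]
orientation: [-180.0, -0.0, -157.5]
ft_force: [2.9, -0.6, 2.3]
width: 0.233
gripper_force: 25.0
```

Emit:
send_rows(motion=[[0, -0.0042, 0.0144, 0, 0], [0, -0.0012, 0.015, 0, 0], [0, 0.002, 0.0149, 0, 0], [0, 0.0051, 0.0142, 0, 0], [0, 0.0079, 0.0128, 0, 0]])

```text
clock: 11.6
eef_pos: [0.4099, 0.327, 0.1216]
orientation: [-179.9, -0.0, -157.5]
ft_force: [5.9, -6.4, 2.5]
width: 0.23
gripper_force: 25.0
```

Emit:
send_rows(motion=[[0, 0.0103, 0.0109, 0, 0], [0, 0.0125, 0.0085, 0, 0], [0, 0.0139, 0.0058, 0, 0], [0, 0.0148, 0.0027, 0, 0], [0, 0.015, -0.0004, 0, 0]])

```text
clock: 12.1
eef_pos: [0.4753, 0.3538, 0.1211]
orientation: [-180.0, -0.2, -157.5]
ft_force: [-2.7, -5.3, 6.2]
width: 0.227
gripper_force: 25.0
```

Emit:
send_rows(motion=[[0, 0.0147, -0.0036, 0, 0], [0, 0.0135, -0.0065, 0, 0], [0, 0.012, -0.0092, 0, 0], [0, 0.0097, -0.0114, 0, 0], [0, 0.0072, -0.0133, 0, 0]])

```text
clock: 12.6
eef_pos: [0.5331, 0.3112, 0.1214]
orientation: [179.9, -0.1, -157.5]
ft_force: [-1.5, 1.6, 5.1]
width: 0.232
gripper_force: 25.0
```

Emit:
send_rows(motion=[[0, 0.0042, -0.0144, 0, 0], [0, 0.0012, -0.015, 0, 0], [0, -0.002, -0.0149, 0, 0], [0, -0.0051, -0.0142, 0, 0], [0, -0.0079, -0.0128, 0, 0]])

```text
clock: 13.1
eef_pos: [0.5249, 0.2385, 0.1221]
orientation: [-180.0, 0.2, -157.6]
ft_force: [2.9, -0.1, 5.3]
width: 0.233
gripper_force: 25.0
```

Emit:
send_rows(motion=[[0, -0.0103, -0.0109, 0, 0], [0, -0.0125, -0.0085, 0, 0], [0, -0.0139, -0.0058, 0, 0], [0, -0.0148, -0.0027, 0, 0], [0, -0.015, 0.0004, 0, 0]])

```text
clock: 13.6
eef_pos: [0.4574, 0.2096, 0.1221]
orientation: [-179.9, 0.0, -157.6]
ft_force: [1.9, -2.6, 5.0]
width: 0.23
gripper_force: 25.0
```

Emit:
send_rows(motion=[[0, -0.0147, 0.0036, 0, 0], [0, -0.0135, 0.0065, 0, 0], [0, -0.012, 0.0092, 0, 0], [0, -0.0097, 0.0114, 0, 0], [0, -0.0072, 0.0133, 0, 0]])

```text
clock: 14.1
eef_pos: [0.3989, 0.2549, 0.1217]
orientation: [-180.0, -0.1, -157.5]
ft_force: [2.1, -2.1, 3.1]
width: 0.229
gripper_force: 25.0
```

Emit:
send_rows(motion=[[0, -0.0042, 0.0144, 0, 0], [0, -0.0012, 0.015, 0, 0], [0, 0.002, 0.0149, 0, 0], [0, 0.0051, 0.0142, 0, 0], [0, 0.0079, 0.0128, 0, 0]])

```text
clock: 14.6
eef_pos: [0.4099, 0.327, 0.1216]
orientation: [-179.9, -0.0, -157.5]
ft_force: [4.8, -6.5, 2.6]
width: 0.23
gripper_force: 25.0
```

Emit:
send_rows(motion=[[0, 0.0103, 0.0109, 0, 0], [0, 0.0125, 0.0085, 0, 0], [0, 0.0139, 0.0058, 0, 0], [0, 0.0148, 0.0027, 0, 0], [0, 0.015, -0.0004, 0, 0]])

```text
clock: 15.1
eef_pos: [0.4757, 0.3538, 0.1211]
orientation: [-180.0, -0.2, -157.5]
ft_force: [-3.2, -4.6, 5.2]
width: 0.232
gripper_force: 25.1
```

Run:
```python
from h import *
a=snap('scene','s4'); cv2.imwrite('pics/c7.png',cv2.resize(a[250:430,190:350],(640,560) if 0 else (640,720),interpolation=cv2.INTER_CUBIC)[:600,:,::-1])
# predicted nose: bed frame yaw -20 from shaft
s=np.array([.4667,.2824]); e=np.array([np.cos(np.radians(-20)),np.sin(np.radians(-20))])
for t in (.12,.14,.16,.17): print(t,(px('scene',[np.r_[s+e*t,.021]])-[190,250])*4)
```

```text
0.12 [[236.55513515 276.63365018]]
0.14 [[212.55402767 245.44606515]]
0.16 [[189.37150643 215.34151412]]
0.17 [[178.07360289 200.67707305]]
```

View pics/c7.png

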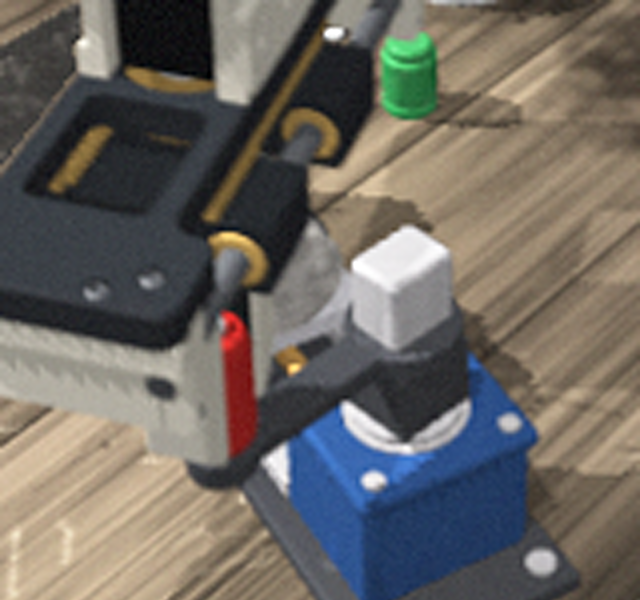

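The crank is still seated and turning the shaft, and I have now used all ten views. The stop can come from 720° on, so I'll go to about 710° and then continue in small, force-checked steps.

```bash
python3 -c "
import numpy as np
a=np.r_[82.4-10*np.arange(6),32.4-6*np.arange(1,36)]; p=.0715*np.c_[np.cos(np.radians(a)),np.sin(np.radians(a))]; p[0]*=72/71.5; d=np.diff(p.round(4),axis=0).round(4).tolist()
print(d[:5],a[5])
for i in range(5,39,2): print(d[i:i+2],a[i+2].round(1),(p[i+2]+[.4668,.2826]).round(4))"
```

```text
[[0.0121, -0.0032], [0.0115, -0.0048], [0.0105, -0.0068], [0.0092, -0.0084], [0.0076, -0.0099]] 32.400000000000006
[[0.0036, -0.0065], [0.003, -0.0069]] 20.4 [0.5338 0.3075]
[[0.0023, -0.0071], [0.0014, -0.0074]] 8.4 [0.5375 0.293 ]
[[0.0007, -0.0074], [0.0, -0.0075]] -3.6 [0.5382 0.2781]
[[-0.0009, -0.0074], [-0.0016, -0.0073]] -15.6 [0.5357 0.2634]
[[-0.0024, -0.0071], [-0.0031, -0.0068]] -27.6 [0.5302 0.2495]
[[-0.0038, -0.0065], [-0.0045, -0.006]] -39.6 [0.5219 0.237 ]
[[-0.0051, -0.0055], [-0.0056, -0.0049]] -51.6 [0.5112 0.2266]
[[-0.0061, -0.0044], [-0.0065, -0.0036]] -63.6 [0.4986 0.2186]
[[-0.0069, -0.003], [-0.0071, -0.0023]] -75.6 [0.4846 0.2133]
[[-0.0074, -0.0014], [-0.0074, -0.0007]] -87.6 [0.4698 0.2112]
[[-0.0075, 0.0], [-0.0074, 0.0009]] -99.6 [0.4549 0.2121]
[[-0.0073, 0.0016], [-0.0071, 0.0024]] -111.6 [0.4405 0.2161]
[[-0.0068, 0.0031], [-0.0065, 0.0038]] -123.6 [0.4272 0.223 ]
[[-0.006, 0.0045], [-0.0055, 0.0051]] -135.6 [0.4157 0.2326]
[[-0.0049, 0.0056], [-0.0044, 0.0061]] -147.6 [0.4064 0.2443]
[[-0.0036, 0.0065], [-0.003, 0.0069]] -159.6 [0.3998 0.2577]
[[-0.0023, 0.0071], [-0.0014, 0.0074]] -171.6 [0.3961 0.2722]
```

Emit:
send_rows(motion=[[0, 0.0121, -0.0032, 0, 0], [0, 0.0115, -0.0048, 0, 0], [0, 0.0105, -0.0068, 0, 0], [0, 0.0092, -0.0084, 0, 0], [0, 0.0076, -0.0099, 0, 0]])

```text
clock: 15.65
eef_pos: [0.527, 0.3221, 0.1213]
orientation: [179.9, -0.1, -157.5]
ft_force: [-1.2, 2.4, 4.4]
width: 0.228
gripper_force: 25.0
```

Emit:
send_rows(motion=[[0, 0.0036, -0.0065, 0, 0], [0, 0.003, -0.0069, 0, 0]])

```text
clock: 15.85
eef_pos: [0.5341, 0.3085, 0.1215]
orientation: [179.9, 0.0, -157.6]
ft_force: [0.7, 2.8, 4.8]
width: 0.231
gripper_force: 25.0
```

Emit:
send_rows(motion=[[0, 0.0023, -0.0071, 0, 0], [0, 0.0014, -0.0074, 0, 0]])

```text
clock: 16.05
eef_pos: [0.5381, 0.2933, 0.1218]
orientation: [180.0, 0.1, -157.5]
ft_force: [2.9, 1.7, 4.2]
width: 0.228
gripper_force: 25.0
```

Emit:
send_rows(motion=[[0, 0.0007, -0.0074, 0, 0], [0, 0, -0.0075, 0, 0]])

```text
clock: 16.25
eef_pos: [0.5388, 0.2777, 0.122]
orientation: [-180.0, 0.1, -157.5]
ft_force: [3.0, 2.1, 4.0]
width: 0.227
gripper_force: 25.0
```

Emit:
send_rows(motion=[[0, -0.0009, -0.0074, 0, 0], [0, -0.0016, -0.0073, 0, 0]])

```text
clock: 16.45
eef_pos: [0.5364, 0.2626, 0.1221]
orientation: [-180.0, 0.1, -157.5]
ft_force: [6.0, 0.5, 4.2]
width: 0.229
gripper_force: 25.0
```

Emit:
send_rows(motion=[[0, -0.0024, -0.0071, 0, 0], [0, -0.0031, -0.0068, 0, 0]])

```text
clock: 16.65
eef_pos: [0.5309, 0.2484, 0.1222]
orientation: [-179.9, 0.1, -157.5]
ft_force: [4.7, -0.7, 4.3]
width: 0.228
gripper_force: 25.0
```

Emit:
send_rows(motion=[[0, -0.0038, -0.0065, 0, 0], [0, -0.0045, -0.006, 0, 0]])

```text
clock: 16.85
eef_pos: [0.5244, 0.2388, 0.1229]
orientation: [179.9, 0.5, -157.6]
ft_force: [11.7, 16.0, 2.0]
width: 0.232
gripper_force: 25.0
```

Tangential resistance has jumped to about 20 N at roughly 780°, which looks like the hard stop. I'll press one more small step to confirm it.

Emit:
send_rows(motion=[[0, -0.003, -0.0033, 0, 0], [0, 0, 0, 0, 0]])

```text
clock: 17.05
eef_pos: [0.5218, 0.2365, 0.1232]
orientation: [179.8, 0.6, -157.6]
ft_force: [11.4, 12.0, 1.0]
width: 0.23
gripper_force: 25.0
```

Emit:
send_rows(motion=[[0, -0.003, -0.0028, 0, 0], [0, 0, 0, 0, 0], [0, 0, 0, 0, 0]])

```text
clock: 17.35
eef_pos: [0.5194, 0.2348, 0.1234]
orientation: [179.8, 0.7, -157.6]
ft_force: [11.8, 16.3, 2.1]
width: 0.23
gripper_force: 25.0
```

Emit:
send_rows(motion=[[0.45, 0, 0, 0, 0], [0.45, 0, 0, 0, 0], [0.45, 0, 0, 0, 0], [0.45, 0, 0, 0, 0]])

```text
clock: 17.75
eef_pos: [0.5147, 0.2302, 0.1209]
orientation: [-180.0, -0.2, -157.5]
ft_force: [-0.9, 0.3, 0.8]
width: 0.444
gripper_force: 0.0
```

Emit:
send_rows(motion=[[0.45, 0, 0, 0.025, 0], [0.45, 0, 0, 0.03, 0], [0.45, 0, 0, 0.01, 0], [0.45, 0, 0, 0, 0], [0.45, 0, 0, 0, 0]])

```text
clock: 18.25
eef_pos: [0.515, 0.2306, 0.1856]
orientation: [180.0, -0.1, -157.5]
ft_force: [-0.3, -0.2, -0.0]
width: 0.451
gripper_force: 0.0
```

Run:
```python
from h import *
b=snap('wrist','w5'); s=snap('scene','s5'); d=snap('side','d5')
for cam,im in (('wrist',b),('scene',s),('side',d)):
    i=im.astype(int); m=((i[...,0]>110)&(i[...,1]<70)&(i[...,2]<70)).astype(np.uint8)
    # grey pin on knob top inside red
    n,l,st,c=cv2.connectedComponentsWithStats(m)
    for k in range(1,n):
        if st[k,4]>60: print(cam,st[k],c[k].round(1))
ex=[.4668+.072*np.cos(np.radians(-37)),.2826+.072*np.sin(np.radians(-37))]
for cam in('wrist','scene','side'): print(cam,px(cam,[ex+[.1395],ex+[.0985]],'w5').round(1).tolist())
print(robot.get_obs()['eef_pos'])
```

```text
wrist [322 296  38  33 682] [339.5 311.2]
wrist [ 26 442  24  38 150] [ 34.9 459.4]
scene [ 42 114  27  39 300] [ 56.6 131.7]
scene [139 147  32  18 265] [154.4 156.3]
scene [521 262  37  39 478] [540.6 281. ]
scene [263 265  17  32 439] [271.2 281.5]
scene [ 534  289  106   69 1739] [588.2 317.9]
side [200 119  26  24 447] [211.7 130.6]
side [ 54 206  19  12 153] [ 62.8 211.7]
side [  0 227  15  13  74] [  8.1 233.7]
side [110 233  36  14  65] [124.9 239.3]
side [432 237  75  47 748] [464.4 259.6]
side [502 250  32  29  79] [517.6 269.3]
side [531 252  25  34 162] [540.8 273.1]
side [324 264  16  31 374] [331.9 280.5]
wrist [[331.0, 301.1], [329.8, 273.9]]
scene [[277.6, 266.1], [278.1, 291.4]]
side [[335.0, 264.0], [334.1, 288.9]]
[0.51481494 0.23066705 0.18506036]
```

Run:
```python
from h import *
print(onz('scene',[(271.2,281.5)],.119).round(4),onz('side',[(331.9,280.5)],.119).round(4))
for a in range(-36,-15,4):
    e=[.4668+.072*np.cos(np.radians(a)),.2826+.072*np.sin(np.radians(a)),.119]; print(a,np.round(e,4),px('scene',[e]).round(1),px('side',[e]).round(1))
b=cv2.imread('pics/w5.png').astype(int); g=b[290:340,315:370]; bright=((g.min(2)>150)&(g.max(2)-g.min(2)<30)).astype(np.uint8)
n,l,st,c=cv2.connectedComponentsWithStats(bright); print([(st[k].tolist(),(c[k]+[315,290]).round(1)) for k in range(1,n) if st[k,4]>8])
print('wrist red top',onz('wrist',[(340.5,313)],.1395,'w5').round(4))
```

```text
[[0.5272 0.2489 0.119 ]] [[0.5266 0.249  0.119 ]]
-36 [0.525  0.2403 0.119 ] [[276.9 279.1]] [[333.9 277. ]]
-32 [0.5279 0.2444 0.119 ] [[273.1 279.7]] [[331.4 278.5]]
-28 [0.5304 0.2488 0.119 ] [[269.4 280.5]] [[329.1 280.1]]
-24 [0.5326 0.2533 0.119 ] [[265.8 281.5]] [[327.  281.9]]
-20 [0.5345 0.258  0.119 ] [[262.3 282.6]] [[325.1 283.7]]
-16 [0.536  0.2628 0.119 ] [[258.8 283.8]] [[323.4 285.6]]
[([0, 0, 5, 15, 67], array([317.1, 296.3])), ([18, 20, 15, 13, 149], array([340.1, 316.2])), ([0, 26, 15, 24, 207], array([319.9, 327.5]))]
wrist red top [[0.5288 0.2468 0.1395]]
```

The red blobs place the knob at about (0.528, 0.247), a crank angle of about -30°, so the grip slid over the knob once the crank stopped. I'll regrip with the jaws along the tangent and confirm the stop.

Emit:
send_rows(motion=[[0.45, 0.0034, 0.0041, 0, -0.13], [0.45, 0.0034, 0.0041, 0, -0.13], [0.45, 0.0034, 0.0041, 0, -0.13], [0.45, 0.0034, 0.0041, 0, -0.13], [0.45, 0, 0, 0, -0.13]])

```text
clock: 18.9
eef_pos: [0.5291, 0.2476, 0.1853]
orientation: [-180.0, -0.1, 164.9]
ft_force: [-1.5, -0.3, 0.2]
width: 0.451
gripper_force: 0.0
```

Emit:
send_rows(motion=[[0.45, 0, 0, 0, -0.13], [0.45, 0, 0, 0, -0.13], [0.45, 0, 0, -0.025, 0], [0.45, 0, 0, -0.025, 0], [0.45, 0, 0, -0.012, 0]])

```text
clock: 19.4
eef_pos: [0.5275, 0.2468, 0.1215]
orientation: [-179.8, -0.2, 150.3]
ft_force: [0.4, 0.1, -0.3]
width: 0.449
gripper_force: 0.0
```

Emit:
send_rows(motion=[[0.45, 0, 0, 0, 0], [0, 0, 0, 0, 0], [0, 0, 0, 0, 0], [0, 0, 0, 0, 0], [0, 0, 0, 0, 0]], squeeze=35)

```text
clock: 19.9
eef_pos: [0.5301, 0.2474, 0.1257]
orientation: [179.9, 0.1, 150.3]
ft_force: [1.5, -1.0, 2.6]
width: 0.227
gripper_force: 35.0
```

Emit:
send_rows(motion=[[0, -0.0012, -0.0022, 0, 0], [0, -0.0013, -0.0021, 0, 0], [0, 0, 0, 0, 0]])

```text
clock: 20.2
eef_pos: [0.528, 0.2436, 0.1256]
orientation: [179.8, 0.1, 150.3]
ft_force: [4.3, 3.3, 3.3]
width: 0.225
gripper_force: 35.0
```

Emit:
send_rows(motion=[[0, -0.0013, -0.0021, 0, 0], [0, -0.0013, -0.0021, 0, 0], [0, 0, 0, 0, 0]])

```text
clock: 20.5
eef_pos: [0.5262, 0.241, 0.1258]
orientation: [179.6, 0.1, 150.3]
ft_force: [4.7, 8.3, 0.8]
width: 0.224
gripper_force: 35.0
```

Emit:
send_rows(motion=[[0, -0.0015, -0.002, 0, 0], [0, -0.0015, -0.002, 0, 0], [0, 0, 0, 0, 0]])

```text
clock: 20.8
eef_pos: [0.5244, 0.2386, 0.1262]
orientation: [179.4, 0.2, 150.3]
ft_force: [8.1, 13.8, -1.3]
width: 0.225
gripper_force: 35.1
```

Emit:
send_rows(motion=[[0, 0, 0, 0, 0], [0, 0, 0, 0, 0]])

```text
clock: 21.0
eef_pos: [0.5244, 0.2386, 0.1261]
orientation: [179.4, 0.2, 150.3]
ft_force: [8.1, 13.9, -1.2]
width: 0.227
gripper_force: 35.1
```

It holds 16 N tangentially without moving, which again looks like the hard stop. I'll release, clear the view and measure how far the solenoid travelled by template matching along the bed.

Emit:
send_rows(motion=[[0.45, 0, 0, 0, 0], [0.45, 0, 0, 0, 0], [0.45, 0, 0, 0, 0], [0.45, 0, 0, 0, 0], [0.45, 0, 0, 0.01, 0]])

```text
clock: 21.5
eef_pos: [0.5195, 0.2343, 0.1331]
orientation: [-179.8, -0.2, 150.3]
ft_force: [0.8, 1.0, -0.3]
width: 0.451
gripper_force: 0.6
```

Emit:
send_rows(motion=[[0.45, 0, 0, 0.03, 0], [0.45, 0, 0, 0.04, 0], [0.45, 0, -0.02, 0.03, 0], [0.45, 0, -0.045, 0, 0], [0.45, 0, -0.045, 0, 0]])

```text
clock: 22.0
eef_pos: [0.5211, 0.1239, 0.2364]
orientation: [180.0, 0.1, 150.5]
ft_force: [1.2, 0.2, -0.6]
width: 0.45
gripper_force: 0.0
```

Emit:
send_rows(motion=[[0.45, 0, -0.045, 0, 0], [0.45, 0, -0.045, 0, 0], [0.45, 0, -0.04, 0, 0], [0.45, 0, 0, 0, 0], [0.45, 0, 0, 0, 0]])

```text
clock: 22.5
eef_pos: [0.5207, -0.0061, 0.2349]
orientation: [-180.0, -0.1, 150.2]
ft_force: [-0.4, -0.2, -0.3]
width: 0.451
gripper_force: 0.0
```

```bash
cat > m.py <<'E'
from h import *
import sys
tag=sys.argv[1]; snap('wrist','w'+tag); S=np.array([.4667,.2824]); e=np.array([np.cos(np.radians(-20)),np.sin(np.radians(-20))])
for cam in ('scene','side'):
    snap(cam,cam+tag); A=cv2.imread(f'pics/{cam}0.png').astype(np.float32);B=cv2.imread(f'pics/{cam}{tag}.png').astype(np.float32)
    h,w=A.shape[:2]; yy,xx=np.mgrid[0:h,0:w].astype(np.float32)
    n=np.array([-e[1],e[0]])
    def H(t):  # homography of the solenoid's upper plane z=.055 shifted by t
        q=[np.r_[S+e*a+n*b,.055] for a,b in((.04,-.03),(.12,-.03),(.12,.03),(.04,.03))]
        return cv2.getPerspectiveTransform(px(cam,q).astype(np.float32),px(cam,[p+np.r_[e*t,0] for p in q]).astype(np.float32))
    # patch: solenoid's band and winding
    q=px(cam,[np.r_[S+e*a+n*b,z] for a,b,z in((.055,-.012,.06),(.095,-.012,.06),(.095,.02,.045),(.055,.02,.045))])
    m=np.zeros((h,w),np.uint8); cv2.fillConvexPoly(m,q.round().astype(np.int32),1)
    r=[]
    for t in np.arange(.0,.056,.001):
        W=cv2.warpPerspective(B,np.linalg.inv(H(t)),(w,h)); a=A[m>0].ravel();b=W[m>0].ravel(); r.append((np.corrcoef(a,b)[0,1].round(3),round(t,3)))
    print(cam,q.round().tolist(),sorted(r)[::-1][:5])
    i=cv2.imread(f'pics/{cam}{tag}.png').astype(int); k=((i[...,2]>110)&(i[...,1]<70)&(i[...,0]<70)).astype(np.uint8)
    _,_,st,c=cv2.connectedComponentsWithStats(k)
    for s,cc in zip(st,c):
        if s[4]>300 and 250<cc[1]<300 and 250<cc[0]<350: P=onz(cam,[cc],.119)[0]; print('knob',P.round(4),np.degrees(np.arctan2(*(P[:2]-[.4667,.2825])[::-1])).round(1))
E
python3 m.py 6
```

```text
scene [[278.0, 322.0], [264.0, 305.0], [243.0, 321.0], [256.0, 339.0]] [(np.float64(0.968), np.float64(0.043)), (np.float64(0.916), np.float64(0.044)), (np.float64(0.914), np.float64(0.042)), (np.float64(0.791), np.float64(0.041)), (np.float64(0.781), np.float64(0.045))]
knob [0.5263 0.2485 0.119 ] -29.7
side [[339.0, 318.0], [314.0, 309.0], [303.0, 329.0], [328.0, 339.0]] [(np.float64(0.965), np.float64(0.043)), (np.float64(0.942), np.float64(0.042)), (np.float64(0.894), np.float64(0.044)), (np.float64(0.837), np.float64(0.041)), (np.float64(0.768), np.float64(0.045))]
knob [0.5259 0.2504 0.119 ] -28.5
```

Run:
```python
from h import *
A,B,C=[cv2.imread(f'pics/{n}.png') for n in('scene0','scene6','s3')]
for n,P in(('cap',[.617,.101,.016]),('tin',[.667,.006,.014]),('bush',[.655,-.059,.016])):
    u=px('scene',[P])[0].astype(int); s=np.s_[u[1]-14:u[1]+15,u[0]-12:u[0]+13]; print(n,np.abs(A[s].astype(int)-B[s]).mean().round(1))
# grip block outline: predicted block corners if seated at crank angle -30 vs bright blob
for cam,im,a in(('scene',C,22.4),('scene',B,-30),('side',cv2.imread('pics/side6.png'),-30)):
    c,s=np.cos(np.radians(a)),np.sin(np.radians(a)); P=[[.4667+c*x-s*y,.2825+s*x+c*y,z] for x in(-.013,.013) for y in(-.01,.01) for z in(.096,.122)]
    u=px(cam,P); hull=cv2.convexHull(u.astype(np.float32)); print(cam,a,'pred box',u.min(0).round(1),u.max(0).round(1))
    x0,y0=(u.min(0)-12).astype(int);x1,y1=(u.max(0)+6).astype(int); g=im[y0:y1,x0:x1].astype(int); m=((g.min(2)>105)&(g.max(2)-g.min(2)<22)).astype(np.uint8)
    n,l,st,cc=cv2.connectedComponentsWithStats(m,connectivity=4); k=1+st[1:,4].argmax(); print('  seen',st[k,:2]+[x0,y0],st[k,:2]+st[k,2:4]+[x0,y0],st[k,4])
# sub-mm: direct compare carriage before/after second push
a=cv2.imread('pics/s5.png').astype(int);b=B.astype(int); s=np.s_[280:340,205:262]; print('s5-s6 diff around solenoid',np.abs(a[s]-b[s]).mean(2).mean().round(1), np.abs(a[285:335,215:250]-b[285:335,215:250]).mean().round(1))
a=cv2.imread('pics/d5.png').astype(int);b=cv2.imread('pics/side6.png').astype(int); print('side diff',np.abs(a[300:340,270:320]-b[300:340,270:320]).mean().round(1), 'bg', np.abs(a[380:400,250:330]-b[380:400,250:330]).mean().round(1))
```

```text
cap 3.3
tin 2.0
bush 3.0
scene 22.4 pred box [276.9 305.1] [302.9 336.4]
  seen [267 308] [303 337] 650
scene -30 pred box [278.6 303.9] [301.7 337.7]
  seen [280 306] [302 338] 556
side -30 pred box [360.6 290.8] [387.2 321.8]
  seen [348 292] [388 321] 611
s5-s6 diff around solenoid 4.8 4.0
side diff 3.0 bg 4.4
```

Everything checks out:
- **Carriage:** it moved 43 mm and did not shift under the second push, so it is at its stop.
- **Crank:** it is still seated on the shaft.
- **Bystanders:** the cap, tin and bush are unmoved.

I'm handing the job in.

```bash
python3 -c "
from plant import robot
print(robot.sign_off())"
```

```text
the job is handed in; nothing more can be done
None
```

The crank is seated on the shaft and was wound clockwise by its knob until it hit a firm stop, with the carriage moved 43 mm (home inferred from that stop, not seen directly); the cap, tin and bush did not move, and the job is handed in.

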